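Load the bolt insert into the parts checker and latch its tray

ROBOT

A 6-joint arm with a two-finger parallel gripper is mounted at the origin on the work surface. World frame = base frame: x ahead of the robot, y to its left, z up, the work surface at z = 0. Lengths are in mm, angles in rad, forces in N, time in s.
With the tool pointing down it reaches from about 300 to 775 mm from the base axis. Payload 14.6 kg.
Tool frame: the origin (TCP) lies midway between the tips of the shut fingers; the grasp point (between the pads) lies 19 mm behind it (grip_depth is the distance from the TCP to the grasp point, in mm); z points along the fingers, y is the line along which they close (so a half turn about z gives the same grasp; the last joint's range is limited). The gripper opens to 94 mm and grips with 3 to 60 N. Pads are 16 mm wide; open, the fingers measure 119 mm over their backs; the gripper's body (75 mm by 177 mm) begins 78 mm behind the grasp point.
Start: joints at [-1.169, 0.3, 1.521, -0, 1.321, -0.067], TCP at [248.491, -490.654, 205.446] pointing down, gripper open.
Joint ranges: [-3.03, 3.03], [-0.79, 2.21], [0.23, 2.52], [-1.04, 4.18], [0, 3.07], [-2.55, 2.55]. Speed limits (rad/s): [2.22, 2.22, 2.57, 3.14, 3.14, 3.14].

INTERFACE

Orientations are given as a rotation vector (axis times angle).
In Python, from station import * gives the robot as it stands.
- The arm moves only by the tool carry_out, never from a script. Its argument "motion" is one flat list of numbers, 7 for each row, row after row: the shift along the tool's x, y, z in mm, then the turn, a rotation vector about the tool's x, y, z in rad, then the opening, from 0 (shut) to 1 (fully open). In form: [x, y, z, rx, ry, rz, gripper, x, y, z, rx, ry, rz, gripper, ...]. A call has 1 to 10 rows; each row is the pose to reach, as a shift and turn from the pose commanded when the call began, along the tool's axes at that moment; what a row does not reach only later rows make up. A row lasts 1/12 s, in which the tool goes at most 41.7 mm and 7.16 degrees, less where a joint would pass 70% of its speed; a pose out of reach is approached as far as the arm can. A call with a gripper value outside its range is refused whole. The fingers move at their own pace and stop on an object; the grip force is fixed at half the most. Time passes only in rows, so rows that repeat a pose let the fingers close. It gives the time, the measured TCP pose, the force, the opening and the grip force at its end, in the units of the state.
- read_state(): the state, without advancing time (a new reading comes with each control period).
- read_camera(name): name is "scene" or "top" or "wrist"; returns the picture (400x640x3 uint8, blue, green, red); there is no depth.
- camera_params(name): a dict with "K" (3x3 intrinsics, pixels), "T" (4x4, takes a point from camera to world coordinates); the wrist camera has in their place "T_tool_cam" (4x4, takes a point from camera to tool coordinates, whose origin is the TCP and whose axes are the flange's). Camera axes: x right, y down, z forward; pixel columns grow to the right and rows downward; lengths in mm; the calibration is good to about 2 mm. A picture is of the moment at which its call begins: read the wrist's pose just before it. camera_params takes no time and is no camera call.
- hand_in(): hands the job in; it is judged then, once.
The state is a dict: "time": time; "joint_positions": joint angles; "qvel": joint speeds; "joint_torque": joint torques, N m; "ee_pos": TCP position; "orientation": TCP orientation; "wrist_force": force on the tool from outside, world axes, zero at the start; "torque": the same for the moment, N m; "opening": finger opening in mm; "grasp_force": force on a finger pad.
Only numpy, scipy, OpenCV 4.12 (cv2) and the standard library are available. Lean on these libraries where they do the work, as an engineer would, in place of code of your own. Each camera call takes 0.05 s, during which the arm holds its last target. There are 200 camera calls.

TASK

Set the small grey insert with the four bolts (the box with the upright grip bar) down flat into the pocket of the parts checker's pulled-out tray and let go. Then push the tray in by its front until its push-push latch catches, take the hand away and make sure it has stayed in; if it springs back out, press it in again. Go gently: never press on the tray with more than 20 N, and leave the wide blue bin and the white tub where they stand.

Things in the scene. Friction and masses are not known exactly. Their poses are not given: they have to be found in the camera images.
- insert_center (a point): Centre of the grey insert, 26 mm above its underside: a shallow open box 78 (x) x 66 (y) mm, walls 20 mm high, four steel bolts standing in it, and an upright grip bar in the middle, 40 mm along its x, 10 mm thick in y, top 52 mm above the underside. 0.15 to 0.31 kg. Taken by the bar, above the box walls, closing along its y. Stands in one of three places on the table.
- tray_pocket (a point): Centre of the tray pocket's floor, 8 mm above the table; x points along the push, into the housing. The pocket is 85 mm (x) by 74 mm (y), open above, with rims 10 mm high and the front plate before it; the insert fits with its 78 mm side along x, either way round. Moves with the tray. Only an insert sitting flat on the floor clears the housing's mouth.
- tray_front (a point): Centre of the outer face of the blue tray's front plate (100 mm wide, from 3 to 48 mm above the table, 10 mm thick), 52.5 mm before the pocket's centre; x points along the push. Moves with the tray. Pressed again when latched, the tray is let go and springs right out; it may then be pressed in anew.
- tray (a joint): How far the tray is pushed in, m: 0 = out, front 105 mm proud of the housing. A spring drives it out (2 N out, 5 N in). Pressed 7 mm past its latched rest it catches on letting go, else springs back to 0. It rests at 0.062 to 0.089, differing unseen from unit to unit: feel for it. Fully pressed, resistance climbs from 6 N by about 3 N per mm; 9 to 12 N along the push is ample.
- machine: The parts checker: a low grey housing, 180 mm deep (x) x 150 mm wide (y), 78 mm high, with a black display at the rear of its top up to 94 mm; fixed to the table. Origin at the centre of its underside; its front face, with the mouth for the tray (110 mm wide, 66 mm high), is 90 mm from there to its -x; x points along the push.
- wide_bin: Wide blue open bin, 110 x 85 x 45 mm, loose; origin at the centre of its underside. A bystander.
- tub: White round open tub, 78 mm across, 55 mm high, loose; origin at the centre of its underside. A bystander.
Not all that is in view belongs to the job. What is shaped like the part that bears insert_center but pink or red is not meant.

How it is judged:
By the outcome, as a careful person would: the job done as asked, in the order asked, and still so for the second after the job is handed in, with the robot touching nothing.
It also fails if it takes over 64 s, if anything falls off the work surface, if the arm or the gripper's body presses on something with over 40 N, if the wrist force passes 120 N, or if a joint passes its speed limit or range.

## Working session

There is one attempt and no reset: what is moved stays moved. The work goes in short steps, Python scripts to look and compute and a tool call to move; the robot and the scene stay as the last step left them, time stands still between calls to the robot, and variables do not carry over. Pictures are saved under pics/ and viewed, at most 10 in all, crops included, and the job is handed in when it is done.

Besides the shell and the picture viewer there is one more tool, called after "Request:" as name(argument=value, ...) on one line, values as JSON. carry_out: Moves the arm, as the interface text tells. Its arguments: {"type":"object","properties":{"motion":{"type":"array","items":{"type":"number"}}},"required":["motion"]}

```bash
mkdir -p pics; python3 - <<'E'
from station import *
import cv2
for n in("scene","top"):
    cv2.imwrite(f"pics/{n}0.png",read_camera(n)); p=camera_params(n); print(n,p["K"].tolist() if hasattr(p["K"],'tolist') else p["K"],p["T"])
print(camera_params("wrist")); print(read_state())
E
```

```text
scene [[505.0818678010024, 0.0, 309.93792555983504], [0.0, 505.0818678010024, 200.11074574321827], [0.0, 0.0, 1.0]] [[ 7.46293055e-01  4.76427024e-01 -4.64826814e-01  1.10561944e+03]
 [ 6.65318252e-01 -5.12993195e-01  5.42392482e-01 -8.68979053e+02]
 [ 1.99574439e-02 -7.14041506e-01 -6.99818854e-01  9.80540638e+02]
 [ 0.00000000e+00  0.00000000e+00  0.00000000e+00  1.00000000e+00]]
top [[519.0421931120335, 0.0, 321.9966771532471], [0.0, 519.0421931120335, 190.71780503825303], [0.0, 0.0, 1.0]] [[-1.73082453e-02 -9.87711831e-01  1.55324706e-01  3.20343083e+02]
 [-9.99820922e-01  1.82864837e-02  4.87128285e-03 -1.57837437e+02]
 [-7.65176641e-03 -1.55212577e-01 -9.87851460e-01  1.28726356e+03]
 [ 0.00000000e+00  0.00000000e+00  0.00000000e+00  1.00000000e+00]]
{'K': array([[334.17644237,   0.        , 312.05234636],
       [  0.        , 334.17644237, 205.75325969],
       [  0.        ,   0.        ,   1.        ]]), 'T_tool_cam': array([[ 3.39316492e-04, -9.58131398e-01, -2.86328673e-01,
         8.39995879e+01],
       [ 9.99999884e-01,  4.22768389e-04, -2.29635456e-04,
        -1.915
[... 180 characters left out ...]
])}
{'time': 0.1, 'joint_positions': array([-1.16858497e+00,  3.00393176e-01,  1.52151167e+00,  9.91375741e-06,
        1.32072864e+00, -6.66035034e-02]), 'qvel': array([-0.00271044, -0.00314115, -0.00100452, -0.00095793, -0.00059124,
        0.00024666]), 'joint_torque': array([ 7.90953873e-04, -5.32645476e+01, -3.53280044e+01,  7.09546963e-02,
        2.34974711e-02, -5.41561940e-05]), 'ee_pos': array([ 248.4098555 , -490.43684419,  204.95844448]), 'orientation': array([-3.05467802e+00, -7.29444753e-01,  2.58102863e-04]), 'wrist_force': array([-0.68679484, -0.67470631,  0.30506517]), 'torque': array([-0.04768978,  0.04966776, -0.03288201]), 'grasp_force': 0.0, 'opening': 94.12575438660332}
```

View pics/scene0.png

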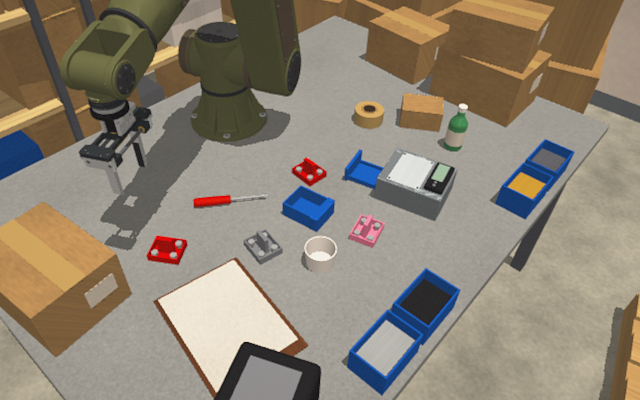

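View pics/top0.png

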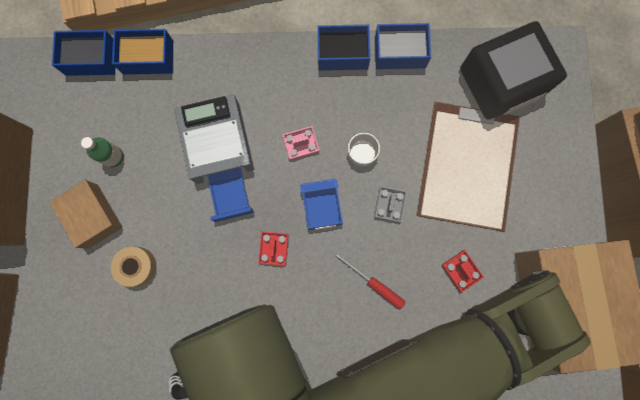

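Candidates for the insert in the top view are grey (390,205), pink (301,143), red (274,250) and red (463,271). The description fits the grey one, which is at (263,246) in the scene view. The pulled-out tray is at (231,195), with its front plate near (233,215). The blue bin is at (322,205) and the tub at (364,150). I'll check the choice in one close crop.

```bash
cat >h.py <<'E'
from station import *
import numpy as np, cv2
from scipy.spatial.transform import Rotation as R
def ray(n,uv,z,ps=None):
    p=camera_params(n)
    if n=="wrist":
        T=np.eye(4);T[:3,:3]=R.from_rotvec(ps[1]).as_matrix();T[:3,3]=ps[0];T=T@p["T_tool_cam"]
    else: T=p["T"]
    uv=np.atleast_2d(np.array(uv,float))
    d=np.c_[uv,np.ones(len(uv))]@np.linalg.inv(p["K"]).T@T[:3,:3].T
    return T[:3,3]+d*((z-T[2,3])/d[:,2])[:,None]
def tooldelta(target,ps):  # world target -> tool axes
    return R.from_rotvec(ps[1]).inv().apply(np.array(target)-ps[0])
def pose(): s=read_state(); return (s["ee_pos"],s["orientation"])
E
python3 - <<'E'
from h import *
t=cv2.imread("pics/top0.png")
a=cv2.resize(t[175:235,350:430],(400,300),interpolation=cv2.INTER_CUBIC)
b=cv2.resize(t[85:235,165:265],(400,600),interpolation=cv2.INTER_CUBIC)
o=np.zeros((600,800,3),np.uint8);o[:300,:400]=a;o[:,400:]=b
cv2.imwrite("pics/crop0.png",o)
h=cv2.cvtColor(t,cv2.COLOR_BGR2HSV)
m=cv2.inRange(h,(100,120,50),(130,255,255))[160:235,190:270]
c=max(cv2.findContours(m,0,2)[0],key=cv2.contourArea)+np.array([[190,160]])
print(cv2.boxPoints(cv2.minAreaRect(c)), cv2.contourArea(c), c.reshape(-1,2)[::4].tolist())
print(ray("top",[390,205],26),ray("top",[[232,192]],8))
E
```

```text
[[200.58826 177.35294]
 [240.58826 167.35294]
 [251.41177 210.64706]
 [211.41177 220.64706]] 1443.5 [[236, 169], [228, 171], [219, 173], [211, 175], [210, 180], [210, 184], [211, 189], [213, 199], [215, 208], [215, 216], [211, 219], [218, 219], [226, 217], [234, 215], [242, 213], [250, 211], [248, 205], [246, 196], [244, 188], [242, 178], [240, 171]]
[[ 480.20841591 -317.37295949   26.        ]] [[522.40753976  73.24902338   8.        ]]
```

View pics/crop0.png

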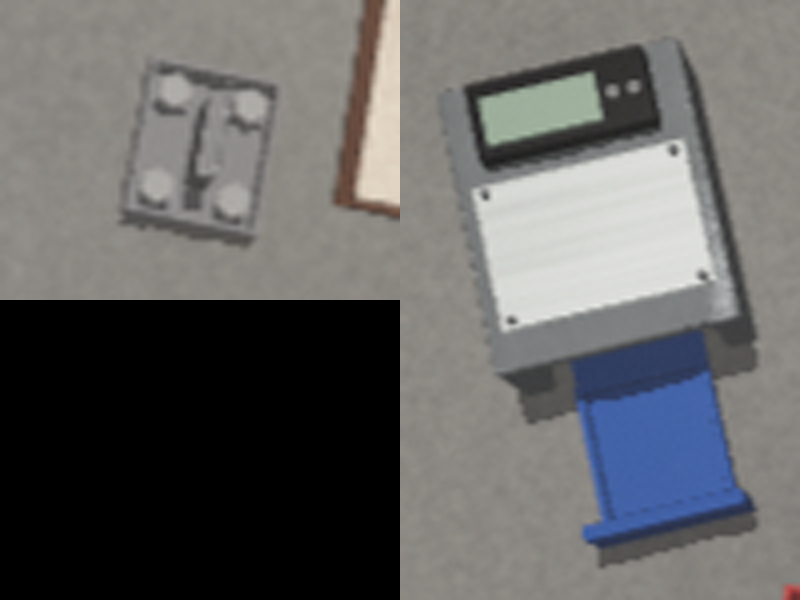

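The crop confirms it: a grey box with four bolts and an upright bar, long side about vertical in the picture. Its top-view corners are near (380,188), (405,193), (400,222) and (375,218). The tray is out to the lower right of the housing. Next I'll work out the poses.

```bash
python3 - <<'E'
from h import *
q=lambda a,s,o:np.array(a)/s+np.array(o)
I=ray("top",q([[150,65],[275,88],[252,235],[124,214]],5,(350,175)),20)
M=ray("top",q([[440,92],[678,38],[740,318],[498,375]],4,(165,85)),78)
F=ray("top",q([[583,530],[745,493]],4,(165,85)),48)
for n,a in zip("IMF",(I,M,F)): print(n,a.mean(0),a.tolist())
d=I[0]-I[3]+I[1]-I[2];print("ins yaw",np.degrees(np.arctan2(d[1],d[0])))
d=M[0]-M[3]+M[1]-M[2];yaw=np.arctan2(d[1],d[0]);print("mach yaw",np.degrees(yaw))
u=np.array([np.cos(yaw),np.sin(yaw)]);c=M.mean(0)[:2]
print("pocket pred",c-u*(90+105-52.5),"front",c-u*195)
ps=pose();Rm=R.from_rotvec(ps[1]).as_matrix();print(Rm.round(3))
print("above insert delta",tooldelta([*I.mean(0)[:2],200],ps))
print("above pocket",tooldelta([*(c-u*142.5),200],ps))
E
```

```text
I [ 480.88565661 -318.25180798   20.        ] [[523.7457962508356, -295.03877957272164, 20.0], [511.11055423166295, -356.25607467775166, 20.0], [438.62267955704465, -341.9599658070065, 20.0], [450.0635964119539, -279.7524118598012, 20.0]]
M [ 643.64758535 -130.72198891   78.        ] [[715.2539574722841, -41.631010816485016, 78.0], [746.4386420117718, -186.3317909795659, 78.0], [572.3063512502914, -219.50127716473048, 78.0], [540.5913906683995, -75.42387669772576, 78.0]]
F [ 460.9760495  -172.45744019   48.        ] [[450.6980235429892, -123.63632757424277, 48.0], [471.25407545570226, -221.27855280116137, 48.0]]
ins yaw -11.441208685501804
mach yaw 10.86753348741757
pocket pred [ 503.70322232 -157.58879473] front [ 452.14477278 -167.48709161]
[[ 0.892  0.452 -0.   ]
 [ 0.452 -0.892  0.001]
 [ 0.    -0.001 -1.   ]]
above insert delta [285.19042101 -48.5631586    5.03133807]
above pocket [ 378.13800107 -181.5818466     5.17672479]
```

Request:
carry_out(motion=[35,-6,8,0,0,0.08,1,70,-12,16,0,0,0.16,1,105,-18,24,0,0,0.25,1,140,-24,32,0,0,0.33,1,175,-30,40,0,0,0.42,1,210,-36,48,0,0,0.5,1,245,-42,56,0,0,0.58,1,285,-49,65,0,0,0.668,1,285,-49,65,0,0,0.668,1,285,-49,65,0,0,0.668,1])

```text
time: 0.93
ee_pos: [481.4, -316.7, 139.4]
orientation: [-3.126, 0.307, 0.002]
wrist_force: [-0.3, -0.6, -0.5]
opening: 94.1
grasp_force: 0.0
```

```bash
python3 - <<'E'
from h import *
ps=pose();w=read_camera("wrist");print(ps,ray("wrist",[[312,206]],20,ps));cv2.imwrite("pics/w1.png",w)
E
```

```text
(array([ 481.37147265, -316.69247349,  139.44790339]), array([-3.12561503e+00,  3.07286335e-01,  2.40674502e-03])) [[ 475.88556164 -315.13554145   20.        ]]
```

View pics/w1.png

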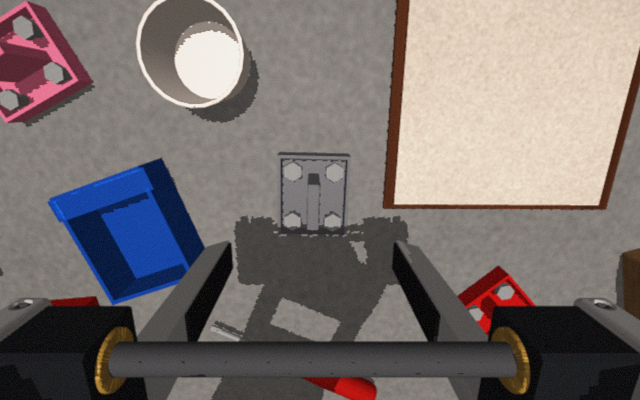

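The wrist view shows the grey insert nearly square to the tool. Its wall top runs over columns 279–349, with the far edge at row about 155. The bar's top runs over columns 308–320 with its far end at row about 186. The tub is at (190,50) and the bin at (130,230). I'll work out the offset from these.

```bash
python3 - <<'E'
from h import *
ps=pose();p=lambda uv,z:[tooldelta(a,ps).round(1).tolist() for a in ray("wrist",uv,z,ps)]
print("wall",p([[279,155],[349,155],[279.5,233],[347,233]],20))
print("bar",p([[308,187],[320,187],[307,229],[320,229]],52))
w=cv2.cvtColor(cv2.imread("pics/w1.png"),cv2.COLOR_BGR2GRAY)
print(w[200,270:360:1].tolist());print(w[140:236,314].tolist())
E
```

```text
wall [[41.8, -29.8, 119.9], [41.8, 32.6, 119.9], [-32.6, -31.4, 120.0], [-32.6, 33.1, 120.0]]
bar [[20.2, -3.6, 87.9], [20.2, 6.2, 87.9], [-16.5, -4.6, 88.0], [-16.5, 6.4, 88.0]]
[138, 139, 137, 131, 129, 128, 128, 125, 128, 126, 99, 59, 88, 122, 122, 124, 123, 122, 123, 123, 125, 125, 122, 124, 122, 122, 124, 119, 121, 115, 117, 124, 123, 125, 128, 118, 108, 109, 117, 124, 122, 121, 122, 123, 125, 124, 128, 125, 107, 102, 125, 123, 126, 124, 124, 125, 122, 123, 123, 119, 124, 121, 126, 126, 121, 120, 120, 123, 125, 123, 120, 124, 125, 91, 52, 87, 126, 124, 121, 132, 131, 131, 128, 136, 128, 131, 131, 134, 132, 137]
[136, 131, 132, 131, 128, 128, 129, 132, 136, 137, 140, 138, 111, 67, 63, 87, 118, 127, 124, 87, 68, 114, 123, 129, 126, 127, 126, 133, 125, 126, 123, 128, 121, 86, 61, 56, 60, 57, 59, 60, 60, 59, 60, 61, 79, 115, 125, 125, 122, 124, 124, 126, 125, 126, 124, 127, 124, 127, 123, 122, 125, 125, 119, 126, 121, 122, 125, 121, 124, 122, 122, 121, 119, 125, 120, 125, 122, 120, 118, 121, 119, 119, 124, 115, 121, 123, 121, 120, 125, 108, 66, 46, 44, 58, 101, 119]
```

Request:
carry_out(motion=[2.5,1,35,0,0,0,1,2.5,1,65,0,0,0,1,2.5,1,90,0,0,0,1,2.5,1,105,0,0,0,1,2.5,1,113,0,0,0,1,2.5,1,114,0,0,0,1,2.5,1,114,0,0,0,0,2.5,1,114,0,0,0,0,2.5,1,114,0,0,0,0,2.5,1,114,0,0,0,0])

```text
time: 1.82
ee_pos: [483.2, -320.0, 27.5]
orientation: [3.125, -0.312, 0.002]
wrist_force: [-0.4, -0.6, 0.8]
opening: 70.9
grasp_force: 0.0
```

Request:
carry_out(motion=[0,0,0,0,0,0,0,0,0,0,0,0,0,0,0,0,0,0,0,0,0,0,0,0,0,0,0,0])

```text
time: 2.15
ee_pos: [482.9, -319.6, 26.5]
orientation: [3.126, -0.312, 0.0]
wrist_force: [0.2, -0.9, -0.0]
opening: 43.9
grasp_force: 0.0
```

Request:
carry_out(motion=[0,0,0,0,0,0,0,0,0,0,0,0,0,0,0,0,0,0,0,0,0,0,0,0,0,0,0,0,0,0,0,0,0,0,0,0,0,0,0,0,0,0,0,0,0,0,0,0,0])

```text
time: 2.73
ee_pos: [482.9, -319.5, 26.4]
orientation: [-3.126, 0.312, 0.0]
wrist_force: [-0.3, 1.5, 0.4]
opening: 10.0
grasp_force: 30.0
```

Request:
carry_out(motion=[0,0,-25,0,0,0,0,0,0,-60,0,0,0,0,-10,-12,-95,0,0,-0.04,0,-30,-35,-114,0,0,-0.12,0,-50,-60,-114,0,0,-0.2,0,-70,-82,-114,0,0,-0.28,0,-90,-105,-114,0,0,-0.36,0,-105,-122,-114,0,0,-0.395,0,-105,-122,-114,0,0,-0.395,0,-105,-122,-114,0,0,-0.395,0])

```text
time: 3.57
ee_pos: [404.0, -178.8, 140.7]
orientation: [3.126, 0.308, 0.001]
wrist_force: [-0.2, -0.8, -2.2]
opening: 9.7
grasp_force: 30.0
```

```bash
python3 - <<'E'
from h import *
ps=pose();w=read_camera("wrist");s=read_state();print(ps,s["opening"],s["wrist_force"]);cv2.imwrite("pics/w2.png",w);np.save("ps2.npy",np.array(ps))
E
```

```text
(array([ 403.97717606, -178.84238771,  140.73351257]), array([3.12601328e+00, 3.08089073e-01, 7.44677095e-04])) 10.038953815593956 [ 0.2449997   0.44773947 -3.10195331]
```

View pics/w2.png

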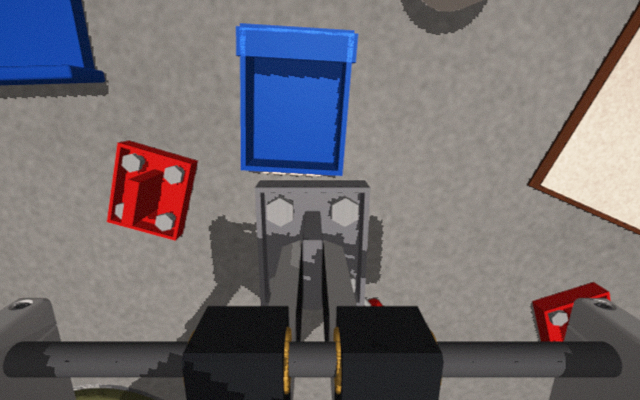

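The wrist view shows the wide bin straight ahead at (298,95), with the tray at the upper left (45,40). I forgot the crop's 400-column offset when I worked out the machine's position. I'll redo that.

```bash
python3 - <<'E'
from h import *
q=lambda a,s,o:(np.array(a)-[400,0])/s+np.array(o)
M=ray("top",q([[440,92],[678,38],[740,318],[498,375]],4,(165,85)),78)
F=ray("top",q([[583,530],[745,493]],4,(165,85)),48)
d=M[0]-M[3]+M[1]-M[2];yaw=np.arctan2(d[1],d[0]);print("mach yaw",np.degrees(yaw),M.mean(0),np.linalg.norm(d)/2)
d=F[0]-F[1];print("plate",F.mean(0),np.degrees(np.arctan2(d[1],d[0]))-90,np.linalg.norm(d))
u=np.array([np.cos(yaw),np.sin(yaw)]);c=M.mean(0)[:2];pk=c-u*142.5
print("pocket",pk,"front",c-u*195)
ps=np.load("ps2.npy");print("view pose delta",tooldelta([*(pk-u*100),140],ps))
t=R.from_rotvec(ps[1]).as_matrix()[:,0];print("tool yaw",np.degrees(np.arctan2(t[1],t[0])))
E
```

```text
mach yaw 12.516864365414975 [648.29818837 109.49078898  78.        ] 179.01931767011365
plate [465.34590055  67.88793303  48.        ] 11.956245093320405 99.41903234248831
pocket [509.18509156  78.60719629] front [457.932898    67.22903056]
view pose delta [  53.46609194 -229.76023401    0.64657316]
tool yaw 11.257398991802384
```

Request:
carry_out(motion=[7,-30,0,0,0,0,0,14,-60,0,0,0,0,0,21,-90,0,0,0,0,0,28,-120,0,0,0,0,0,35,-150,0,0,0,0,0,42,-180,0,0,0,0,0,48,-208,0,0,0,-0.01,0,53,-230,0,0,0,-0.017,0,53,-230,0,0,0,-0.017,0,53,-230,0,0,0,-0.017,0])

```text
time: 4.45
ee_pos: [411.9, 56.9, 140.3]
orientation: [3.124, 0.335, -0.0]
wrist_force: [0.6, 0.2, -3.0]
opening: 9.4
grasp_force: 30.0
```

```bash
python3 - <<'E'
from h import *
ps=pose();w=read_camera("wrist");print(ps);cv2.imwrite("pics/w3.png",w);np.save("ps3.npy",np.array(ps))
E
```

```text
(array([411.87561536,  56.89134588, 140.26822277]), array([ 3.12353617e+00,  3.35093084e-01, -4.61445555e-04]))
```

View pics/w3.png

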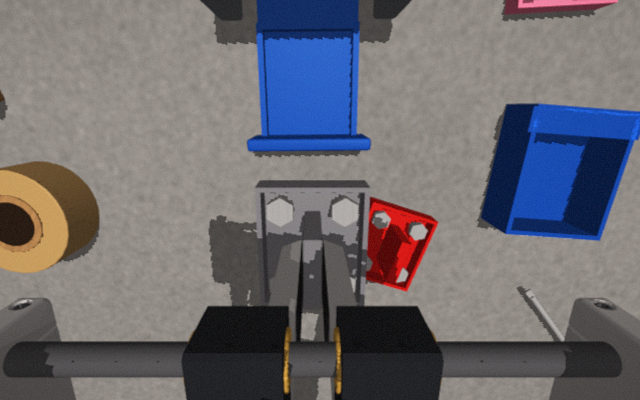

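The tray is now ahead. The front plate's top edge runs from (249,140) to (370,137), and the rims are at columns about 260–357. The held insert's far wall edge spans (257,183) to (369,183), square to the tool. A red insert lies just right of the tray front at (403,243).

```bash
python3 - <<'E'
from h import *
ps=np.load("ps3.npy");p=lambda uv,z:[tooldelta(a,ps).round(1).tolist() for a in ray("wrist",uv,z,ps)]
w=cv2.imread("pics/w3.png").astype(int)
b=lambda a:(a[:,0]-a[:,2]).tolist()
print("row85",250,b(w[85,250:275]),345,b(w[85,345:366]));print("row110",b(w[110,250:275]),b(w[110,345:366]))
print("plate cols row144",b(w[144,242:256]),b(w[144,362:376]))
for c in(255,310,362):print("col",c,w[125:158,c].tolist())
print("plate back",p([[249,139],[370,136]],48),"front",p([[249,150],[370,149]],48))
print("rims",p([[261,40],[358,40],[258,130],[358,130]],18))
print("insert", p([[257,182],[369,182]],140.3-26.4+20))
g=cv2.cvtColor(w.astype(np.uint8),6);print("ins row230",g[230,250:380].tolist())
E
```

```text
row85 250 [-11, -11, -16, -9, -9, -10, -14, -14, 25, 104, 158, 155, 155, 159, 138, 90, 119, 154, 153, 158, 159, 156, 152, 155, 155] 345 [153, 155, 159, 162, 133, 81, 84, 137, 158, 154, 157, 160, 118, 35, -8, -12, -9, -10, -10, -12, -10]
row110 [-11, -11, -10, -13, -10, -13, -15, -13, -15, -10, 52, 147, 162, 159, 159, 148, 106, 104, 145, 157, 151, 155, 159, 154, 156] [156, 158, 156, 155, 145, 103, 116, 160, 159, 155, 155, 137, 53, -9, -14, -12, -10, -10, -9, -9, -11]
plate cols row144 [-11, -11, -10, -12, -5, 55, 139, 159, 156, 156, 155, 154, 155, 155] [156, 156, 159, 156, 159, 156, 156, 146, 74, -2, -15, -10, -8, -11]
col 255 [[144, 146, 155], [140, 146, 153], [139, 144, 150], [133, 138, 144], [135, 140, 147], [139, 142, 149], [135, 143, 149], [142, 146, 154], [148, 151, 159], [143, 148, 153], [118, 106, 105], [100, 62, 47], [88, 33, 8], [91, 34, 10], [140, 59, 17], [175, 77, 28], [190, 88, 34], [189, 83, 32], [194, 92, 39], [189, 84, 34], [188, 83, 31], [183, 79, 23], [183, 81, 30], [185, 79, 30], [170, 74, 21], [148, 61, 25], [94, 58, 51], [77, 79, 79], [74, 78, 83], [78, 79, 82], 
[... 1240 characters left out ...]
 -47.9, 122.2], [63.6, 40.1, 122.3]]
insert [[42.7, -31.4, 6.4], [42.7, 31.9, 6.4]]
ins row230 [112, 78, 74, 110, 139, 137, 136, 133, 131, 133, 136, 114, 76, 46, 45, 71, 107, 132, 126, 129, 127, 136, 131, 132, 132, 131, 132, 131, 134, 132, 132, 132, 132, 135, 130, 133, 135, 135, 136, 132, 132, 133, 134, 129, 131, 131, 132, 129, 131, 104, 69, 63, 68, 62, 66, 63, 63, 65, 70, 65, 63, 60, 69, 69, 64, 67, 68, 63, 66, 64, 70, 89, 122, 129, 133, 134, 132, 128, 136, 134, 131, 132, 133, 130, 131, 134, 133, 132, 128, 133, 129, 132, 128, 131, 127, 131, 130, 136, 130, 135, 134, 129, 130, 133, 130, 130, 134, 114, 76, 50, 45, 43, 53, 102, 131, 136, 129, 121, 90, 50, 40, 45, 38, 41, 49, 45, 42, 45, 47, 43]
```

Request:
carry_out(motion=[30,-1,0,0,0,-0.005,0,60,-2,0,0,0,-0.005,0,85,-3,10,0,0,-0.005,0,102,-3,30,0,0,-0.005,0,102,-3,55,0,0,-0.005,0,102,-3,75,0,0,-0.005,0,102,-3,84,0,0,-0.005,0,102,-3,84,0,0,-0.005,0,102,-3,84,0,0,-0.005,0])

```text
time: 5.25
ee_pos: [510.8, 80.4, 56.9]
orientation: [3.123, 0.34, 0.0]
wrist_force: [0.4, -0.2, -2.2]
opening: 9.6
grasp_force: 30.0
```

```bash
python3 - <<'E'
from h import *
ps=pose();w=read_camera("wrist");s=read_camera("scene");print(ps)
o=np.zeros((600,800,3),np.uint8);o[:300,:480]=cv2.resize(w,(480,300));o[300:,:400]=cv2.resize(s[120:220,330:465],(400,300),interpolation=cv2.INTER_CUBIC)
cv2.imwrite("pics/w4.png",o)
E
```

```text
(array([510.79174445,  80.3732308 ,  56.93914167]), array([3.12316317e+00, 3.39532974e-01, 1.66028389e-04]))
```

View pics/w4.png

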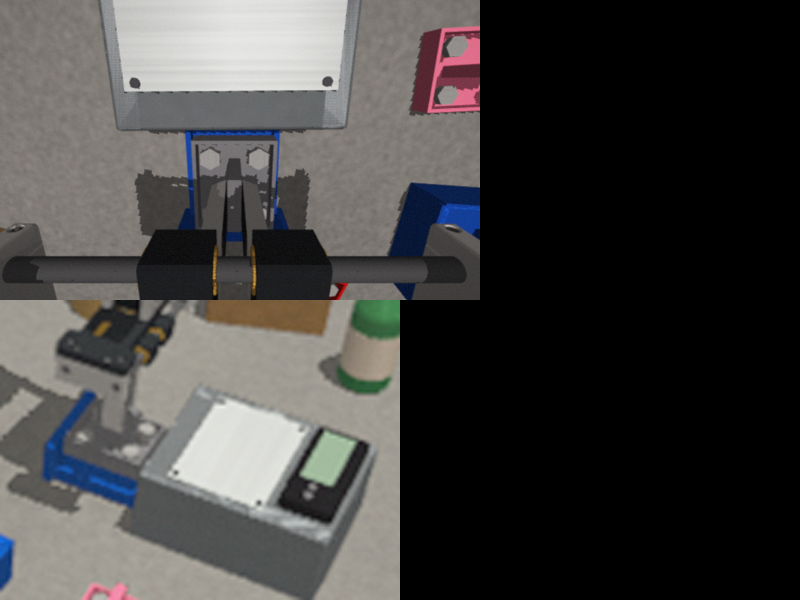

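The hand view shows the insert centred over the pocket to within about 1.5 mm. Rims are at columns 188 and 279 of the reduced picture, insert walls at 193 and 277. I'll lower it gently with a small correction in y.

Request:
carry_out(motion=[0,-1,5,0,0,0,0,0,-1,10,0,0,0,0,0,-1,15,0,0,0,0,0,-1,19,0,0,0,0,0,-1,21,0,0,0,0,0,-1,21.5,0,0,0,0,0,-1,21.5,0,0,0,0,0,-1,21.5,0,0,0,0])

```text
time: 6.02
ee_pos: [510.3, 82.1, 35.1]
orientation: [3.123, 0.341, 0.0]
wrist_force: [-0.5, 0.2, -1.7]
opening: 9.8
grasp_force: 30.0
```

Request:
carry_out(motion=[0,0,0.7,0,0,0,0,0,0,1,0,0,0,0,0,0,1,0,0,0,0])

```text
time: 6.27
ee_pos: [510.4, 82.1, 34.3]
orientation: [-3.123, -0.342, -0.001]
wrist_force: [-0.9, -0.5, 3.1]
opening: 9.9
grasp_force: 30.0
```

Contact on the floor, with the force up about 5 N. Now I'll release.

Request:
carry_out(motion=[0,0,1,0,0,0,0.35,0,0,1,0,0,0,0.35,0,0,1,0,0,0,0.35,0,0,1,0,0,0,0.35,0,0,0,0,0,0,0.35,0,0,-8,0,0,0,0.35,0,0,-30,0,0,0,0.35,0,0,-65,0,0,0,0.35,-30,0,-85,0,0,0,0,-65,0,-85,0,0,0,0])

```text
time: 7.1
ee_pos: [448.5, 68.2, 123.1]
orientation: [3.123, 0.342, 0.011]
wrist_force: [1.1, -0.3, 0.8]
opening: 22.9
grasp_force: 0.0
```

Request:
carry_out(motion=[-20,0,0,0,0,0,0,-35,0,0,0,0,0,0,-35,0,0,0,0,0,0,-35,0,0,0,0,0,0])

```text
time: 7.43
ee_pos: [413.0, 60.5, 119.8]
orientation: [3.123, 0.341, 0.003]
wrist_force: [0.2, -0.2, -0.3]
opening: 0.3
grasp_force: 0.0
```

```bash
python3 - <<'E'
from h import *
ps=pose();w=read_camera("wrist");print(ps,read_state()["opening"]);np.save("ps5.npy",np.array(ps));cv2.imwrite("pics/w5full.png",w)
cv2.imwrite("pics/w5.png",cv2.resize(w[0:240,180:440],(650,600),interpolation=cv2.INTER_CUBIC))
E
```

```text
(array([412.99139274,  60.49902674, 119.8313747 ]), array([3.12296800e+00, 3.41107211e-01, 2.62300629e-03])) 0.4736404898553049
```

View pics/w5.png

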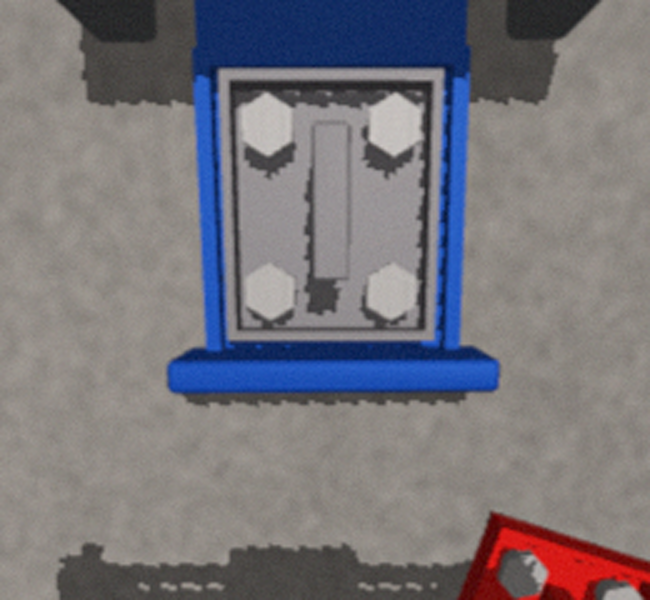

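The insert sits flat in the pocket, inside the rims with even gaps all round. The plate centre is straight ahead. Next I'll lower the shut fingers in front of the plate.

Request:
carry_out(motion=[-10,0,20,0,0,0,0,-10,0,50,0,0,0,0,-10,0,80,0,0,0,0,-10,0,98,0,0,0,0,-10,0,100,0,0,0,0,0,0,100,0,0,0,0,15,0,100,0,0,0,0,25,0,100,0,0,0,0,30,0,100,0,0,0,0,30,0,100,0,0,0,0])

```text
time: 8.32
ee_pos: [443.2, 67.2, 19.6]
orientation: [3.123, 0.342, 0.002]
wrist_force: [-0.2, 0.5, -0.3]
opening: 0.3
grasp_force: 0.0
```

Request:
carry_out(motion=[3,0,0,0,0,0,0,6,0,0,0,0,0,0,9,0,0,0,0,0,0,12,0,0,0,0,0,0,15,0,0,0,0,0,0,15,0,0,0,0,0,0,15,0,0,0,0,0,0])

```text
time: 8.9
ee_pos: [456.4, 70.2, 18.9]
orientation: [3.123, 0.342, -0.0]
wrist_force: [-2.6, -0.8, 2.9]
opening: 0.5
grasp_force: 1.0
```

Request:
carry_out(motion=[5,0,0,0,0,0,0,10,0,0,0,0,0,0,15,0,0,0,0,0,0,20,0,0,0,0,0,0,25,0,0,0,0,0,0,30,0,0,0,0,0,0,35,0,0,0,0,0,0,40,0,0,0,0,0,0,45,0,0,0,0,0,0,50,0,0,0,0,0,0])

```text
time: 9.73
ee_pos: [505.5, 81.3, 18.8]
orientation: [-3.123, -0.342, 0.001]
wrist_force: [-5.0, 2.3, 0.1]
opening: 0.3
grasp_force: 2.4
```

Request:
carry_out(motion=[2,0,0,0,0,0,0,4,0,0,0,0,0,0,6,0,0,0,0,0,0,8,0,0,0,0,0,0,8,0,0,0,0,0,0])

```text
time: 10.15
ee_pos: [513.3, 82.9, 18.8]
orientation: [-3.123, -0.341, 0.0]
wrist_force: [-4.3, 1.4, 0.4]
opening: 0.0
grasp_force: 2.0
```

Request:
carry_out(motion=[1,0,0,0,0,0,0,2,0,0,0,0,0,0,3,0,0,0,0,0,0,3,0,0,0,0,0,0])

```text
time: 10.48
ee_pos: [516.0, 83.5, 18.8]
orientation: [-3.123, -0.341, 0.001]
wrist_force: [-5.0, 0.9, -0.0]
opening: 0.3
grasp_force: 2.1
```

Request:
carry_out(motion=[1,0,0,0,0,0,0,2,0,0,0,0,0,0,2,0,0,0,0,0,0])

```text
time: 10.73
ee_pos: [517.9, 83.9, 18.8]
orientation: [-3.123, -0.342, 0.001]
wrist_force: [-4.9, 1.7, -0.2]
opening: 0.5
grasp_force: 2.1
```

Request:
carry_out(motion=[1,0,0,0,0,0,0,1,0,0,0,0,0,0,1,0,0,0,0,0,0])

```text
time: 10.98
ee_pos: [518.9, 84.2, 18.8]
orientation: [-3.123, -0.342, 0.001]
wrist_force: [-4.9, 1.0, -0.1]
opening: 0.5
grasp_force: 2.1
```

Request:
carry_out(motion=[1,0,0,0,0,0,0,2,0,0,0,0,0,0,2,0,0,0,0,0,0])

```text
time: 11.23
ee_pos: [520.8, 84.6, 18.8]
orientation: [-3.123, -0.342, 0.001]
wrist_force: [-4.5, 2.6, 0.2]
opening: 0.9
grasp_force: 2.2
```

Request:
carry_out(motion=[1,0,0,0,0,0,0,2,0,0,0,0,0,0,2,0,0,0,0,0,0])

```text
time: 11.48
ee_pos: [522.8, 85.0, 18.8]
orientation: [-3.123, -0.342, 0.001]
wrist_force: [-5.1, 2.0, -0.1]
opening: 1.0
grasp_force: 2.2
```

Request:
carry_out(motion=[1,0,0,0,0,0,0,2,0,0,0,0,0,0,2,0,0,0,0,0,0])

```text
time: 11.73
ee_pos: [524.8, 85.5, 18.9]
orientation: [-3.123, -0.342, 0.001]
wrist_force: [-5.6, 1.7, 0.2]
opening: 1.0
grasp_force: 2.2
```

Request:
carry_out(motion=[1,0,0,0,0,0,0,2,0,0,0,0,0,0,2,0,0,0,0,0,0])

```text
time: 11.98
ee_pos: [526.7, 85.9, 18.8]
orientation: [-3.123, -0.342, 0.001]
wrist_force: [-4.9, 2.7, 1.0]
opening: 0.5
grasp_force: 2.3
```

Request:
carry_out(motion=[1,0,0,0,0,0,0,2,0,0,0,0,0,0,2,0,0,0,0,0,0])

```text
time: 12.23
ee_pos: [528.6, 86.4, 18.8]
orientation: [-3.123, -0.342, 0.001]
wrist_force: [-5.8, 2.2, 0.4]
opening: 0.8
grasp_force: 2.4
```

Request:
carry_out(motion=[1,0,0,0,0,0,0,2,0,0,0,0,0,0,2,0,0,0,0,0,0])

```text
time: 12.48
ee_pos: [530.6, 86.8, 18.8]
orientation: [-3.123, -0.342, 0.001]
wrist_force: [-5.1, 1.9, 0.1]
opening: 0.2
grasp_force: 2.4
```

Request:
carry_out(motion=[1,0,0,0,0,0,0,2,0,0,0,0,0,0,2,0,0,0,0,0,0])

```text
time: 12.73
ee_pos: [532.2, 87.2, 18.8]
orientation: [-3.123, -0.342, 0.002]
wrist_force: [-7.3, 1.6, 3.0]
opening: 0.5
grasp_force: 3.7
```

Request:
carry_out(motion=[1,0,0,0,0,0,0,2,0,0,0,0,0,0,2,0,0,0,0,0,0])

```text
time: 12.98
ee_pos: [533.4, 87.5, 18.8]
orientation: [-3.123, -0.342, 0.005]
wrist_force: [-13.5, 0.4, 7.0]
opening: 0.5
grasp_force: 6.5
```

The resistance climbed to about 13 N, so the tray is fully pressed. I'll withdraw now.

Request:
carry_out(motion=[-3,0,0,0,0,0,0,-6,0,0,0,0,0,0,-10,0,0,0,0,0,0,-16,0,0,0,0,0,0,-30,0,0,0,0,0,0,-60,0,0,0,0,0,0,-95,0,-20,0,0,0,0,-120,0,-55,0,0,0,0,-130,0,-95,0,0,0,0,-130,0,-110,0,0,0,0])

```text
time: 13.82
ee_pos: [407.5, 59.0, 133.3]
orientation: [3.122, 0.341, 0.009]
wrist_force: [1.2, -0.4, 0.8]
opening: 0.4
grasp_force: 0.0
```

```bash
python3 - <<'E'
from h import *
w=read_camera("wrist");s=read_camera("scene");t=read_camera("top");st=read_state();print(st["ee_pos"],st["wrist_force"],st["time"])
o=np.zeros((600,800,3),np.uint8);o[:300,:480]=cv2.resize(w,(480,300));o[300:,:400]=cv2.resize(s[120:270,220:420],(400,300));o[300:,400:]=cv2.resize(t[80:260,170:410],(400,300))
cv2.imwrite("pics/w6.png",o)
E
```

```text
[408.47587742  59.27239486 130.11933267] [0.13770719 0.09678794 0.15264594] 13.9667
```

View pics/w6.png

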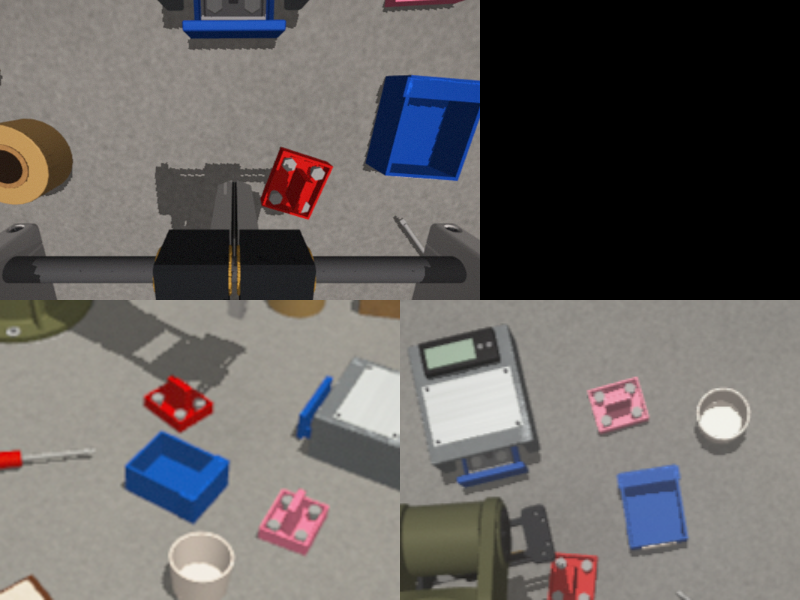

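The tray is in: the plate sits close to the housing, at (234,28) in the hand view, and the bin and tub are unmoved. I'll wait and check that the tray stays put.

Request:
carry_out(motion=[0,0,0,0,0,0,0,0,0,0,0,0,0,0,0,0,0,0,0,0,0,0,0,0,0,0,0,0,0,0,0,0,0,0,0,0,0,0,0,0,0,0,0,0,0,0,0,0,0,0,0,0,0,0,0,0,0,0,0,0,0,0,0])

```text
time: 14.72
ee_pos: [407.7, 59.4, 128.9]
orientation: [-3.123, -0.341, -0.0]
wrist_force: [0.3, -1.0, -0.1]
opening: 0.3
grasp_force: 0.0
```

```bash
python3 - <<'E'
from h import *
ps=pose();w=read_camera("wrist").astype(int)
c=w[:120,310];r=np.where((c[:,0]-c[:,2]>100))[0];print("plate rows",r.min(),r.max(),"front x",tooldelta(ray("wrist",[[310,r.max()+.5]],48,ps)[0],ps)[0],ps[0])
print(hand_in() if 8/12*480*0+20<r.max()<55 else "CHECK")
E
```

```text
plate rows 25 38 front x 129.41937130485297 [407.66003628  59.41031261 128.92385611]
the job is handed in; nothing more can be done
None
```

The grey insert is flat in the tray pocket, and the tray is pushed in and latched. It was still in about a second after I took the hand away, and the wrist force peaked near 15 N in the readings I took. The bin and tub weren't touched, and I handed the job in at about 15 s on the clock.

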